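Get the rolling pin out of the storage box

ROBOT

A 6-joint arm with a two-finger parallel gripper is mounted at the origin on a cart in front of the work surface, level with it; the furniture and walls round the work are solid. World frame = base frame: x ahead of the robot, y to its left, z up, the work surface at z = 0. Lengths are in mm, angles in degrees, forces in N, time in s.
With the tool pointing down it reaches from about 300 to 850 mm from the base axis. Payload 4.2 kg.
Tool frame: the origin (TCP) lies between the finger pads; the fingertips stand 22 mm ahead of it and the grasp point (between the pads) lies 3 mm ahead of it (env.finger_overhang is the distance from the TCP to the fingertips, in mm); z points along the fingers, y is the line along which they close (so a half turn about z gives the same grasp; the last joint's range is limited). The gripper opens to 91 mm and grips with 3 to 60 N. Pads are 32 mm wide; open, the fingers measure 118 mm over their backs; the gripper's body (76 mm by 178 mm) begins 60 mm behind the grasp point.
Start: joints at [-67.323, 18.312, 89.639, -0, 72.044, -1.146], TCP at [232.261, -526.023, 198.876] pointing down, gripper open.
Joint ranges: [-177.97, 177.97], [-48.28, 115.42], [12.27, 149.76], [-77.06, 257.06], [2.81, 150.46], [-146.56, 146.56]. Speed limits (degrees/s): [147.25, 147.25, 180, 180, 180, 180].

INTERFACE

Orientations are given as [roll, pitch, yaw] about the fixed x, y, z axes, in that order (R = Rz(yaw) Ry(pitch) Rx(roll)).
In Python, from workcell import state, cams, ticket, look_for, outline_of, env gives the robot as it stands.
- The arm moves only by the tool servo_tool, never from a script. Its argument "steps" is a list of rows, each a list of 3 entries, a list of its own where there are three numbers: the closure in counts, from 0 (fully open) to 255 (shut), then the shift along the tool's x, y, z in mm, then the turn, a rotation vector about the tool's x, y, z in rad. A call has exactly 10 rows; each row shifts and turns the commanded pose from where the row before left it, along the tool's axes as they then stand; what a row does not reach is not made up. A row lasts 1/10 s, in which the tool goes at most 50 mm and 8.59 degrees, less where a joint would pass 70% of its speed; a pose out of reach is approached as far as the arm can. A call with a gripper value outside its range is refused whole. The fingers move at their own pace and stop on an object; "squeeze" is the grip in N (left out, the last holds). Time passes only in rows, so rows that do not move let the fingers close, or fill a call up. It gives the time, the measured TCP pose, the force, the opening and the grip force at its end, in the units of the state.
- state(): the state, without advancing time (a new reading comes with each control period).
- cams.grab_frame(name): name is "scene" or "side" or "wrist"; returns a dict with "color" (384x512x3 uint8, red, green, blue), "z_map" (384x512 float32, mm along the optical axis (not along the pixel's ray), 0 where there is no reading), "fovy" (degrees; the focal length in pixels is half the picture's height over the tangent of half this angle, whatever the lens; pixels are square), "cx", "cy" (the principal point, pixels), "eye" and "rotation" of the camera in the world; the wrist camera has in their place "tool_from_camera" (4x4, takes a point from camera to tool coordinates, whose origin is the TCP and whose axes are the flange's). Camera axes: x right, y up, looking along -z (the intrinsics and any distortion apply to the point x, -y, -z); pixel columns grow to the right and rows downward; lengths in mm; the calibration is good to about 2 mm. The wrist camera is an equidistant fisheye: a pixel r from the principal point sees the ray r / f radians off the axis. A picture is of the moment at which its call begins: read the wrist's pose just before it.
- ticket.job_done(): hands the job in; it is judged then, once.
Trained networks look in a picture, given as the dict that the camera call returned (one of the last four; its "shot" number tells which), for a name from the list of things; names that differ only in an ending like _2 or _b are one class to them, and where a whole thing is asked for, a point or a joint stands for the part that bears it (a point fixed in the world has none). Each returns a list of dicts, best first, with "confidence" (0 to 1); they miss things now and then, are a little off and sometimes report something else, mostly with a low value. They report only what shows in the picture. A call takes as long as a camera call.
- look_for(picture, thing): "at" ([column, row] in pixels, amid what is visible of it).
- outline_of(picture, thing): "pixels" (384x512 bool, what is visible of it) and "at" ([column, row] in pixels, amid what is visible of it).
The state is a dict: "time_s": time; "qpos": joint angles; "qvel": joint speeds; "effort": joint torques, N m; "ee_pos": TCP position; "ee_rot": TCP orientation; "force": force on the tool from outside, world axes, zero at the start; "torque": the same for the moment, N m; "gripper_width": finger opening in mm; "gripper_force": force on a finger pad.
Only numpy, scipy, OpenCV 4.12 (cv2) and the standard library are available. Lean on these libraries where they do the work, as an engineer would, in place of code of your own. Each camera call takes 0.05 s, during which the arm holds its last target. There are 200 camera calls.

TASK

Slide the lid of the white storage box open all the way to its stop. The rolling pin inside is longer than the opening, so take hold of it, tip its uncovered end up and draw it out slantwise from under the lid. Finish while holding the pin steady in the gripper, the whole of it at least 50 mm higher than the lid's plate and touching nothing else; leave the lid open and the other things where they stand.

Things in the scene. Friction and masses are not known exactly. Their poses are not given: they have to be found in the camera images.
- box: white storage box fixed to the worktop, 172 (its x) x 320 (its y, long axis), walls 72 high, floor 8 thick; inside 150 x 300, 64 deep under the lid. Origin: centre of its underside; z up. Its -y end is where the opening appears, the lid slides out over its +y end. Thin steel guides hold the lid along the sides from box y = -10 to +160 mm, their tops at z = 85 mm. Side walls 11 thick, end walls 10.
- lid (a joint): the dark wooden lid, a plate 158 x 320 x 8 lying on the walls (underside at z = 72 mm, top at 80 mm); value in m it has slid towards the box's +y: 0 closed, 0.21 at the stop. It starts shut or up to 0.05 open, needs about 2 to 4 N to slide and stays where it is left. At the stop its edge lies over box y = +50 mm and the opening is 150 x 200 mm, from box y = -150 to +50.
- lid_knob (a point): point on the axis of the lid's dark round knob, 14 mm below its top and 20 mm above the lid's plate; the knob is 26 across, from 6 to 34 mm above the plate, in the middle of the lid (box y = lid value) and moves with it. Its axes are parallel to the box's.
- pin: light wooden rolling pin, 280 long overall, about 0.18 kg, lying on the floor of the box nearly along its long axis. Barrel 170 long and 32 across, in the middle; a handle 55 long and up to 20 across at each end. Origin: the middle of the pin, on its axis, 16 mm above the box's floor at the start; its y axis is the pin's axis and points to the end under the lid. It may roll about that axis.
- pin_end_lid (a point): tip of the pin's handle at the box's +y end, which stays covered by the lid; on the pin's axis, 140 mm from its middle
- pin_end_free (a point): tip of the pin's other handle, at the box's -y end, uncovered when the lid is open; on the axis, 140 mm from the middle
- mug_a: white mug with blue dots, 93 tall (mm); origin: centre of its underside; to be left alone
- spice_a: small spice jar with green label and black cap, 40 across, 105 tall (mm); origin: centre of its underside; to be left alone
- honey_jar: jar with red cap, 65 across, 100 tall (mm); origin: centre of its underside; to be left alone
- apple: red apple, about 80 across (mm); origin: centre of its underside; to be left alone
- lemon: yellow lemon, 78 long, 55 thick (mm); origin: centre of its underside; to be left alone
- food_tub: clear food tub with a yellow lid, 99 x 129, 51 tall (mm); origin: centre of its underside; to be left alone
- soup_tin: short green food tin, 75 across, 58 tall (mm); origin: centre of its underside; to be left alone

How it is judged:
By the outcome, as a careful person would: the job done as asked, in the order asked, and still so for the second after the job is handed in, while the arm keeps its last pose, push and grip.
It also fails if it takes over 48 s, if anything falls off the work surface, if the arm or the gripper's body presses on something with over 40 N, if the wrist force passes 120 N, or if a joint passes its speed limit or range.

## Working session

There is one attempt and no reset: what is moved stays moved. The work goes in short steps, Python scripts to look and compute and a tool call to move; the robot and the scene stay as the last step left them, time stands still between calls to the robot, and variables do not carry over. Pictures are saved under pics/ and viewed, at most 10 in all, crops included, and the job is handed in when it is done.

Besides the shell and the picture viewer there is one more tool, called after "Call:" by a JSON object that holds its "op" and its "data". servo_tool: Moves the arm, as the interface text tells. Its arguments: {"type":"object","properties":{"steps":{"type":"array","items":{"type":"array"}},"squeeze":{"type":"number"}},"required":["steps"]}

```bash
ls; mkdir -p pics
cat > h.py <<'E'
import numpy as np, cv2
from scipy.spatial.transform import Rotation as Ro
from workcell import state, cams, ticket, look_for, outline_of, env
def pose(s):
    return np.array(s["ee_pos"],float), Ro.from_euler('xyz',s["ee_rot"],degrees=True).as_matrix()
def grab(n):
    s=state(); p=cams.grab_frame(n); p["_s"]=s; p["_n"]=n; return p
def pts(p,uv,z=None):
    """pixels Nx2 -> world points using z_map"""
    uv=np.atleast_2d(np.asarray(uv,float)); H=p["color"].shape[0]
    f=H/2/np.tan(np.radians(p["fovy"]/2))
    zz=p["z_map"][uv[:,1].round().astype(int).clip(0,383),uv[:,0].round().astype(int).clip(0,511)].astype(float) if z is None else z
    a=(uv[:,0]-p["cx"])/f; b=(uv[:,1]-p["cy"])/f
    if p["_n"]=="wrist":
        r=np.hypot(a,b)+1e-12; t=np.tan(r)/r; a=a*t;b=b*t
    c=np.c_[a*zz,-b*zz,-zz]
    if p["_n"]=="wrist":
        T=np.array(p["tool_from_camera"]); c=c@T[:3,:3].T+T[:3,3]; e,R=pose(p["_s"]); return c@R.T+e
    return c@np.array(p["rotation"]).T+np.array(p["eye"])
def cloud(p,m):
    v,u=np.nonzero(m&(p["z_map"]>0)); return pts(p,np.c_[u,v])
E
python3 - <<'E'
from h import *
s=state(); print(s)
ims=[]
for n in("scene","side"):
    p=grab(n); ims.append(p["color"]); print(n,p["eye"],p["fovy"])
    for t in("box","lid_knob","pin","mug_a","spice_a","honey_jar","apple","lemon","food_tub","soup_tin","lid"):
        o=outline_of(p,t)
        if o:
            c=cloud(p,o[0]["pixels"]); print(t,round(o[0]["confidence"],2),o[0]["at"],len(c),np.percentile(c,[2,50,98],axis=0).round().tolist() if len(c) else '')
            if t=="lid": 
                top=c[(c[:,2]>72)&(c[:,2]<88)]; print(' top',len(top),cv2.minAreaRect(top[:,:2].astype(np.float32)))
        if t=="lid_knob":
            print([ (q["at"],q["confidence"]) for q in look_for(p,t)][:2])
cv2.imwrite("pics/a.png",cv2.resize(cv2.cvtColor(np.vstack(ims),cv2.COLOR_RGB2BGR),(400,600)))
cv2.imwrite("pics/a0.png",cv2.cvtColor(ims[0],cv2.COLOR_RGB2BGR))
cv2.imwrite("pics/a1.png",cv2.cvtColor(ims[1],cv2.COLOR_RGB2BGR))
E
```

```text
pics
{'time_s': 0.0, 'qpos': array([-6.73219293e+01,  1.83506630e+01,  8.97082214e+01, -1.78261090e-03,
        7.20442163e+01, -1.14692778e+00]), 'qvel': array([-0.05444322, -0.11566276, -0.09418943,  0.05988015,  0.06072132,
       -0.02939169]), 'effort': array([-7.01549743e-04, -4.12462449e+01, -2.31973135e+01,  7.26164994e-02,
        4.59191320e-02, -1.67041508e-04]), 'ee_pos': array([ 232.03683516, -525.49843215,  198.01782309]), 'ee_rot': array([-1.79896886e+02, -3.69240116e-04,  2.38255492e+01]), 'force': array([ 0.61400878, -0.22976785, -0.11077621]), 'torque': array([-0.04057882,  0.00837971, -0.04709238]), 'gripper_force': 0.0, 'gripper_width': 91.48465791043327}
scene [-866.90040434 -723.75631364  850.45624184] 42.64739285953385Traceback (most recent call last):
  File "<stdin>", line 9, in <module>
  File "h.py", line 21, in cloud
    v,u=np.nonzero(m&(p["z_map"]>0)); return pts(p,np.c_[u,v])
                                             ~~~^^^^^^^^^^^^^^
  File "h.py", line 19, in pts
    return c@np.array(p["rotation"]).T+np.array(p["eye"])
           ~~~~~~~~~~~~~~~~~~~~~~~~~~~^~~~~~~~~~~~~~~~~~~
ValueError: operands could not be broadcast together with shapes (4752,) (3,)
```

```bash
sed -i 's/return c@np.array(p\["rotation"\]).T/return c@Ro.from_euler("xyz",p["rotation"],degrees=True).as_matrix().T/' h.py
python3 - <<'E'
from h import *
ims=[]
for n in("scene","side"):
    p=grab(n); ims.append(p["color"]); print(n,p["eye"],p["rotation"],p["fovy"])
    cv2.imwrite("pics/a_%s.png"%n,cv2.cvtColor(p["color"],cv2.COLOR_RGB2BGR))
    for t in("box","lid_knob","pin","mug_a","spice_a","honey_jar","apple","lemon","food_tub","soup_tin","lid"):
        o=outline_of(p,t)
        if o:
            c=cloud(p,o[0]["pixels"]); print(t,round(o[0]["confidence"],2),o[0]["at"],len(c),np.percentile(c,[2,50,98],axis=0).round().tolist() if len(c) else '')
            if t=="lid": 
                top=c[(c[:,2]>72)&(c[:,2]<88)]; print(' top',len(top),cv2.minAreaRect(top[:,:2].astype(np.float32)))
        if t=="lid_knob":
            print([ (q["at"],q["confidence"]) for q in look_for(p,t)][:2])
E
```

```text
scene [-866.90040434 -723.75631364  850.45624184] [ 62.32119026  -0.96204529 -64.81651877] 42.64739285953385
box 0.69 [291.6, 216.0] 4872 [[362.0, -399.0, 2.0], [399.0, -251.0, 75.0], [542.0, -76.0, 86.0]]
lid_knob 0.56 [296.9, 203.3] 2168 [[376.0, -378.0, 75.0], [453.0, -246.0, 79.0], [536.0, -74.0, 103.0]]
[([295.0, 205.4], 0.73)]
mug_a 0.92 [396.7, 215.7] 477 [[482.0, -586.0, 8.0], [518.0, -564.0, 72.0], [587.0, -501.0, 93.0]]
spice_a 0.78 [371.5, 206.1] 330 [[200.0, -530.0, 3.0], [608.0, -461.0, 55.0], [638.0, -439.0, 305.0]]
honey_jar 0.69 [378.3, 243.2] 720 [[388.0, -569.0, 4.0], [398.0, -542.0, 63.0], [440.0, -512.0, 99.0]]
apple 0.72 [361.0, 227.9] 458 [[449.0, -494.0, 10.0], [463.0, -462.0, 47.0], [503.0, -428.0, 64.0]]
lemon 0.78 [360.1, 255.3] 326 [[319.0, -528.0, 3.0], [332.0, -503.0, 39.0], [367.0, -472.0, 54.0]]
soup_tin 0.63 [138.8, 177.2] 46 [[401.0, 339.0, 36.0], [410.0, 355.0, 56.0], [448.0, 372.0, 60.0]]
lid 0.95 [293.0, 201.0] 2306 [[374.0, -378.0, 73.0], [453.0, -244.0, 79.0], [541.0, -73.0, 101.0]]
 top 2200 ((459.7767639160156, -223.02944946289062), (321.255432
[... 511 characters left out ...]
ey_jar 0.73 [287.9, 149.8] 321 [[392.0, -560.0, 16.0], [419.0, -516.0, 67.0], [451.0, -503.0, 103.0]]
apple 0.51 [270.0, 157.0] 79 [[454.0, -478.0, 50.0], [482.0, -449.0, 63.0], [512.0, -429.0, 67.0]]
lemon 0.51 [224.8, 292.4] 926 [[402.0, 303.0, 5.0], [434.0, 357.0, 57.0], [472.0, 376.0, 62.0]]
food_tub 0.94 [184.5, 279.7] 1567 [[503.0, 266.0, 8.0], [549.0, 338.0, 48.0], [603.0, 390.0, 54.0]]
soup_tin 0.58 [226.8, 291.1] 860 [[402.0, 305.0, 9.0], [433.0, 357.0, 57.0], [469.0, 376.0, 62.0]]
lid 0.84 [263.6, 177.3] 1769 [[382.0, -372.0, 75.0], [459.0, -196.0, 81.0], [539.0, -61.0, 101.0]]
 top 1698 ((460.10833740234375, -222.3309326171875), (332.7629089355469, 163.5859375), 87.23252868652344)
```

View pics/a_scene.png

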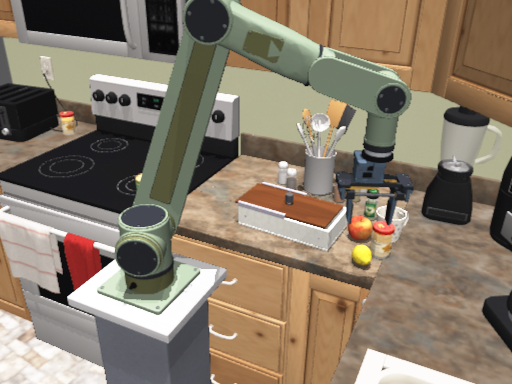

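View pics/a_side.png

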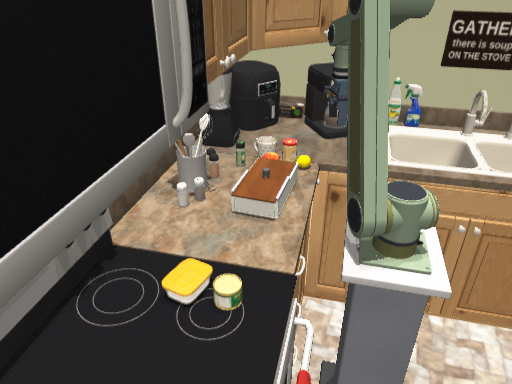

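The lid lies along world y. Its knob is near (295, 205) in the scene view, and the opening end faces the apple and honey jar. Next I'll measure the knob, the box edges and the clutter beyond.

Run:
```python
from h import *
for n in("scene","side"):
    p=grab(n); o=outline_of(p,"lid"); c=cloud(p,o[0]["pixels"])
    k=c[(c[:,2]>92)&(c[:,2]<118)]; print(n,'knob',len(k),k.mean(0).round(),np.ptp(k,axis=0).round(),k[:,2].max())
    a=cloud(p,np.ones((384,512),bool))
    for y0 in range(-300,101,50):
        q=a[(a[:,0]>555)&(a[:,0]<800)&(a[:,1]>y0)&(a[:,1]<y0+50)&(a[:,2]>30)&(a[:,2]<260)]
        if len(q)>5: print(y0,len(q),q[:,0].min().round(),q[:,2].max().round())
w=grab("wrist"); print(np.array(w["tool_from_camera"]).round(2),w["fovy"],w["cx"],w["cy"])
```

```text
Traceback (most recent call last):
IndexError: list index out of range
```

Run:
```python
from h import *
for n in("scene","side"):
    p=grab(n)
    a=cloud(p,np.ones((384,512),bool))
    k=a[(abs(a[:,0]-460)<50)&(abs(a[:,1]+215)<60)&(a[:,2]>92)&(a[:,2]<118)]; print(n,'knob',len(k),k.mean(0).round(),np.ptp(k,axis=0).round(),k[:,2].max())
    for y0 in range(-300,101,50):
        q=a[(a[:,0]>555)&(a[:,0]<800)&(a[:,1]>y0)&(a[:,1]<y0+50)&(a[:,2]>30)&(a[:,2]<260)]
        if len(q)>5: print(y0,len(q),q[:,0].min().round(),q[:,2].max().round())
w=grab("wrist"); print(np.array(w["tool_from_camera"]).round(2),w["fovy"],w["cx"],w["cy"])
```

```text
scene knob 64 [ 454. -225.  106.] [31. 23. 26.] 117.96063191636597
-300 500 698.0 259.0
-250 583 657.0 255.0
-200 415 658.0 258.0
-150 152 555.0 260.0
-100 124 555.0 89.0
side knob 52 [ 458. -215.  107.] [24. 31. 25.] 117.65013972997588
-300 210 694.0 259.0
-250 267 655.0 258.0
-200 759 663.0 257.0
-150 260 673.0 259.0
-100 187 555.0 88.0
[[-0.0000e+00  9.6000e-01  2.8000e-01  8.0710e+01]
 [ 1.0000e+00  0.0000e+00 -0.0000e+00  9.0000e-02]
 [-0.0000e+00  2.8000e-01 -9.6000e-01 -1.8515e+02]
 [ 0.0000e+00  0.0000e+00  0.0000e+00  1.0000e+00]] 65.70646984690485 255.2168302020291 188.96228685742136
```

Call:
{"op": "servo_tool", "data": {"steps": [[0,[33,-18,-4],[0,0,0]],[0,[33,-18,-4],[0,0,0]],[0,[33,-18,-4],[0,0,0]],[0,[33,-18,-4],[0,0,0]],[0,[33,-18,-4],[0,0,0]],[0,[33,-18,-4],[0,0,0]],[0,[33,-18,-4],[0,0,0]],[0,[33,-18,-4],[0,0,0]],[0,[33,-18,-4],[0,0,0]],[0,[30,-20,-4],[0,0,0]]]}}

```text
time_s: 2.65
ee_pos: [458.9, -226.1, 239.1]
ee_rot: [180.0, -0.0, 23.8]
force: [-0.2, -1.1, -0.0]
gripper_width: 91.5
gripper_force: 0.0
```

Call:
{"op": "servo_tool", "data": {"steps": [[0,[0,0,0],[0,0,-0.11]],[0,[0,0,0],[0,0,-0.11]],[0,[0,0,0],[0,0,-0.11]],[0,[0,0,0],[0,0,-0.11]],[0,[0,0,0],[0,0,-0.11]],[0,[0,0,0],[0,0,-0.11]],[0,[0,0,0],[0,0,-0.11]],[0,[0,0,0],[0,0,-0.11]],[0,[0,0,0],[0,0,-0.11]],[0,[0,0,0],[0,0,-0.11]]]}}

```text
time_s: 3.65
ee_pos: [457.9, -227.4, 238.9]
ee_rot: [180.0, 0.0, 87.1]
force: [0.3, 0.0, -0.3]
gripper_width: 91.3
gripper_force: 0.0
```

Run:
```python
from h import *
p=grab("wrist"); cv2.imwrite("pics/w1.png",cv2.cvtColor(p["color"],cv2.COLOR_RGB2BGR))
print(p["_s"]["ee_pos"],p["_s"]["ee_rot"],p["_s"]["qpos"])
for t in("lid_knob","lid","box"):
    for q in look_for(p,t)[:2]: print(t,q["at"],q["confidence"],pts(p,q["at"]).round(1))
a=cloud(p,np.ones((384,512),bool))
k=a[(abs(a[:,0]-457)<40)&(abs(a[:,1]+220)<45)&(a[:,2]>105)&(a[:,2]<120)]; print('knob',len(k),np.median(k,0).round(1),((k.min(0)+k.max(0))/2).round(1),np.ptp(k,axis=0))
for nm,lo,hi in(("lid",77,82.5),("any",66,90)):
    t=a[(a[:,2]>lo)&(a[:,2]<hi)&(abs(a[:,0]-460)<110)&(abs(a[:,1]+220)<230)]
    print(nm,len(t),cv2.minAreaRect(t[:,:2].astype(np.float32)),t.min(0),t.max(0))
```

```text
[ 457.88100682 -227.41188801  238.91640911] [1.79991609e+02 5.14649770e-03 8.71100844e+01] [-2.76999608e+01  1.11506766e+01  9.37020111e+01 -1.19014590e-03
  7.51375358e+01 -2.48097403e+01]
lid_knob [256.7, 141.7] 0.6 [[ 462.  -191.9   78.1]]
box [253.9, 145.2] 0.64 [[ 458.6 -195.8   79. ]]
knob 421 [ 461.1 -221.   113. ] [ 461.2 -222.   110. ] [25.00483762 24.13722012 10.053516  ]
lid 28666 ((461.6639099121094, -206.88253784179688), (289.60186767578125, 171.7281951904297), 85.71934509277344) [ 373.63743203 -353.69504227   77.00212633] [556.738592   -57.57153525  82.4940087 ]
any 31615 ((458.9208984375, -248.5430450439453), (373.0999755859375, 172.80850219726562), 85.71934509277344) [ 366.25206392 -438.04498343   66.07279455] [556.738592   -57.57153525  89.92033888]
```

View pics/w1.png

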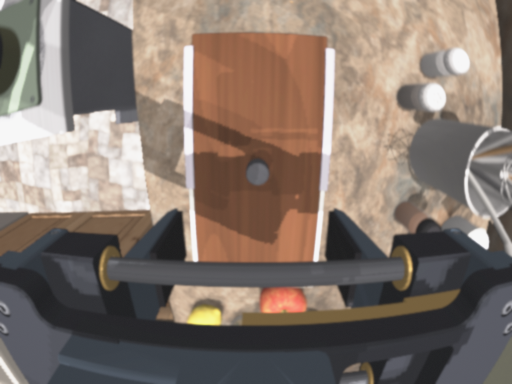

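The knob sits at pixel (257, 172), the guides flank the upper part of the lid, and the apple and lemon are past the lower end. I'll fit the lid edges to get the yaw.

Run:
```python
from h import *
p=grab("wrist"); c=p["color"].astype(int)
v,u=np.mgrid[:384,:512]; m=(c[...,0]>c[...,2]*1.6+15)&(u>170)&(u<345)&(v<250)
L=[];Rr=[]
for r in list(range(60,150,3))+list(range(196,245,3)):
    q=np.nonzero(m[r])[0]
    if len(q)>80: L.append((q.min(),r)); Rr.append((q.max(),r))
f=192/np.tan(np.radians(p["fovy"]/2))
def onz(uv,z):  # intersect rays with plane
    uv=np.array(uv,float); A=pts(p,uv,z=np.full(len(uv),100.));B=pts(p,uv,z=np.full(len(uv),200.))
    t=(z-A[:,2])/(B[:,2]-A[:,2]); return A+(B-A)*t[:,None]
for e in(L,Rr):
    w=onz(e,80); k=np.polyfit(w[:,1],w[:,0],1); res=w[:,0]-np.polyval(k,w[:,1]); 
    g=abs(res)<4; k=np.polyfit(w[g,1],w[g,0],1); print('slope yaw',-np.degrees(np.arctan(k[0])),'x at -222',np.polyval(k,-222),res.std(), g.sum())
```

```text
slope yaw -4.60647369451738 x at -222 386.2150116157053 0.6463468667531017 47
slope yaw -3.957852680102349 x at -222 535.4883084782813 0.42836738367178157 47
```

Call:
{"op": "servo_tool", "data": {"steps": [[0,[5.6,2.7,20],[0,0,0.025]],[0,[0,0,24],[0,0,0]],[0,[0,0,24],[0,0,0]],[0,[0,0,22],[0,0,0]],[0,[0,0,18],[0,0,0]],[0,[0,0,14],[0,0,0]],[0,[0,0,9],[0,0,0]],[120,[0,0,0],[0,0,0]],[255,[0,0,0],[0,0,0]],[255,[0,0,0],[0,0,0]]], "squeeze": 25}}

```text
time_s: 4.9
ee_pos: [461.5, -222.3, 108.7]
ee_rot: [179.9, 0.0, 85.4]
force: [-0.9, 0.1, -0.3]
gripper_width: 69.8
gripper_force: 0.0
```

Let the fingers close, then start sliding.

Call:
{"op": "servo_tool", "data": {"steps": [[255,[0,0,0],[0,0,0]],[255,[0,0,0],[0,0,0]],[255,[0,0,0],[0,0,0]],[255,[0,0,0],[0,0,0]],[255,[0,0,0],[0,0,0]],[255,[0,0,0],[0,0,0]],[255,[0,0,0],[0,0,0]],[255,[0,0,0],[0,0,0]],[255,[5,0,0],[0,0,0.005]],[255,[5,0,0],[0,0,0]]]}}

```text
time_s: 5.9
ee_pos: [461.7, -211.7, 107.8]
ee_rot: [-180.0, -0.0, 85.1]
force: [0.5, 0.4, 0.2]
gripper_width: 0.6
gripper_force: 0.0
```

Run:
```python
from h import *
p=grab("wrist"); cv2.imwrite("pics/w2.png",cv2.cvtColor(p["color"],cv2.COLOR_RGB2BGR))
s=p["_s"];print(s["ee_pos"],s["ee_rot"],s["gripper_width"],s["gripper_force"])
for n in("scene","side"):
    q=grab(n); a=cloud(q,np.ones((384,512),bool))
    k=a[(abs(a[:,0]-460)<30)&(abs(a[:,1]+215)<90)&(a[:,2]>88)&(a[:,2]<118)]
    print(n,len(k),np.percentile(k,[2,50,98],axis=0).round())
    cv2.imwrite("pics/z_%s.png"%n,cv2.resize(cv2.cvtColor(q["color"],cv2.COLOR_RGB2BGR)[140:260,200:420],None,fx=3,fy=3))
```

```text
[ 461.68833254 -211.67153595  107.81664938] [-1.79996119e+02 -6.22909980e-03  8.51039682e+01] 0.5551203377658599 0.0
scene 73 [[ 444. -236.   89.]
 [ 452. -225.  106.]
 [ 468. -213.  114.]]
side 49 [[ 447. -227.   89.]
 [ 456. -211.  104.]
 [ 468. -208.  116.]]
```

View pics/w2.png

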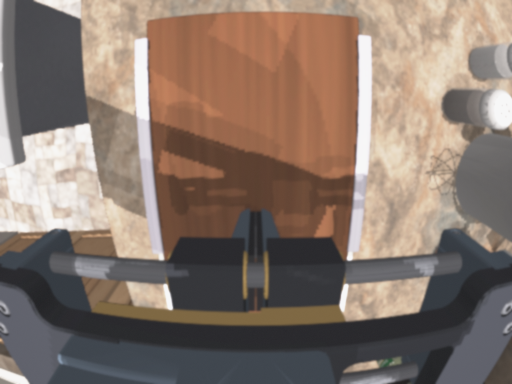

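View pics/z_scene.png

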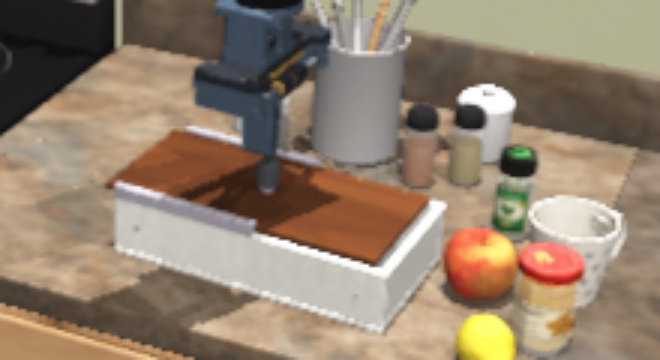

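Call:
{"op": "servo_tool", "data": {"steps": [[0,[0,0,-15],[0,0,0]],[0,[0,0,-25],[0,0,0]],[0,[0,0,-30],[0,0,0]],[0,[0,0,-30],[0,0,0]],[0,[-10,0,-10],[0,0,0]],[0,[-10,0,0],[0,0,0]],[0,[-5,0,0],[0,0,0]],[0,[0,0,0],[0,0,0]],[0,[0,0,0],[0,0,0]],[0,[0,0,0],[0,0,0]]]}}

```text
time_s: 7.05
ee_pos: [459.2, -236.7, 216.9]
ee_rot: [-179.9, -0.0, 85.1]
force: [-0.1, 0.4, -0.1]
gripper_width: 77.4
gripper_force: 0.0
```

Run:
```python
from h import *
p=grab("wrist"); cv2.imwrite("pics/w3.png",cv2.cvtColor(p["color"],cv2.COLOR_RGB2BGR))
s=p["_s"];print(s["ee_pos"],s["ee_rot"],s["gripper_width"],env.finger_overhang)
for q in look_for(p,"lid_knob"): print(q["at"],q["confidence"])
a=cloud(p,np.ones((384,512),bool))
k=a[(abs(a[:,0]-461)<40)&(abs(a[:,1]+210)<90)&(a[:,2]>100)&(a[:,2]<125)]
print(len(k),np.percentile(k,[2,50,98],axis=0).round(1))
```

```text
[ 459.1953749  -236.68727933  216.92347978] [-1.79904590e+02 -4.64146778e-02  8.51256359e+01] 77.36834739571327 22.0
[254.9, 134.0] 0.56
510 [[ 449.8 -232.7  103.4]
 [ 461.2 -220.8  112.9]
 [ 472.4 -210.2  114.6]]
```

View pics/w3.png

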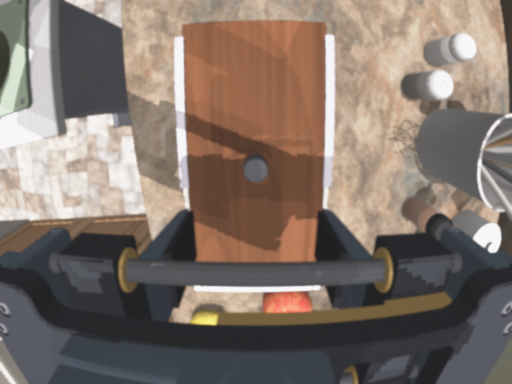

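Run:
```python
from h import *
p=grab("wrist"); e,R=pose(p["_s"])
v,u=np.nonzero(p["z_map"]>0); t=(pts(p,np.c_[u,v])-e)@R
for a,b in((150,240),(290,345)):
    m=(u>a)&(u<b)&(v>195)&(v<250)&(t[:,2]<60)&(abs(t[:,0])<60); print(m.sum(),np.percentile(t[m],[0,2,50,98,100],axis=0).round(1).tolist())
q=grab("scene"); a=cloud(q,np.ones((384,512),bool)); tt=(a-e)@R
m=(abs(tt[:,0])<30)&(abs(tt[:,1])<70)&(tt[:,2]<80)&(tt[:,2]>-60); print(m.sum(),np.percentile(tt[m],[0,2,50,98,100],axis=0).round(1).tolist())
print(e,p["_s"]["gripper_width"])
```

```text
1230 [[-10.9, -53.0, -70.3], [-4.6, -51.7, -66.4], [16.1, -43.8, -40.7], [18.0, -42.1, -15.6], [18.7, -41.9, -13.7]]
864 [[-10.9, 42.5, -62.2], [-5.9, 42.8, -58.6], [13.9, 43.5, -33.4], [17.8, 50.5, -15.1], [18.2, 52.3, -13.9]]
289 [[-20.7, -61.8, -59.7], [-19.0, -59.7, -58.6], [-2.6, -48.6, -37.5], [15.6, 51.9, -15.1], [17.7, 55.0, -12.2]]
[ 459.43761181 -236.65380205  217.37322341] 85.64800383630164
```

Both cameras independently put the fingertips about 35 mm further back than the stated overhang: tool z ≈ -13 instead of +22. So the fingers closed above the knob and the lid hasn't moved. I'll plan with the measured tip from here.

Call:
{"op": "servo_tool", "data": {"steps": [[0,[15.5,0.5,15],[0,0,-0.01]],[0,[0,0,24],[0,0,0]],[0,[0,0,24],[0,0,0]],[0,[0,0,24],[0,0,0]],[0,[0,0,20],[0,0,0]],[0,[0,0,16],[0,0,0]],[0,[0,0,12],[0,0,0]],[0,[0,0,6],[0,0,0]],[255,[0,0,0],[0,0,0]],[255,[0,0,0],[0,0,0]]], "squeeze": 25}}

```text
time_s: 8.25
ee_pos: [461.9, -221.8, 77.4]
ee_rot: [179.9, 0.0, 85.7]
force: [-0.2, -0.1, 0.4]
gripper_width: 78.1
gripper_force: 0.0
```

Call:
{"op": "servo_tool", "data": {"steps": [[255,[0,0,0],[0,0,0]],[255,[0,0,0],[0,0,0]],[255,[0,0,0],[0,0,0]],[255,[0,0,0],[0,0,0]],[255,[0,0,0],[0,0,0]],[255,[0,0,0],[0,0,0]],[255,[0,0,0],[0,0,0]],[255,[2,0,0],[0,0,0]],[255,[4,0,0],[0,0,0]],[255,[4,0,0],[0,0,0]]]}}

```text
time_s: 9.25
ee_pos: [461.0, -211.4, 76.8]
ee_rot: [-179.9, 0.0, 85.7]
force: [-5.2, -2.4, 2.5]
gripper_width: 25.3
gripper_force: 25.0
```

Call:
{"op": "servo_tool", "data": {"steps": [[255,[14,0,0],[0,0,0]],[255,[15,0,0],[0,0,0]],[255,[15,0,0],[0,0,0]],[255,[15,0,0],[0,0,0]],[255,[15,0,0],[0,0,0]],[255,[15,0,0],[0,0,0]],[255,[15,0,0],[0,0,0]],[255,[15,0,0],[0,0,0]],[255,[15,0,0],[0,0,0]],[255,[10,0,0],[0,0,0]]]}}

```text
time_s: 10.25
ee_pos: [471.7, -67.0, 76.8]
ee_rot: [-179.9, 0.0, 85.7]
force: [-5.0, -1.6, 4.6]
gripper_width: 25.4
gripper_force: 25.0
```

Run:
```python
from h import *
p=grab("scene"); cv2.imwrite("pics/s4.png",cv2.resize(cv2.cvtColor(p["color"],cv2.COLOR_RGB2BGR)[140:280,180:420],None,fx=3,fy=3))
s=p["_s"];print(s["ee_pos"],s["ee_rot"],s["force"],s["qpos"])
e=s["ee_pos"]
a=cloud(p,np.ones((384,512),bool))
# box frame guess at knob xy
yaw=np.radians(-4.3); ux=np.array([np.cos(yaw),np.sin(yaw)]); uy=np.array([-np.sin(yaw),np.cos(yaw)])
d=a[:,:2]-np.array([461,-221.5]); X=d@ux; Y=d@uy
for lo,hi in((66,76),(76.5,83)):
    m=(abs(X)<70)&(Y>-200)&(Y<250)&(a[:,2]>lo)&(a[:,2]<hi); h,b=np.histogram(Y[m],np.arange(-200,260,5)); print(lo,[(int(b[i]),int(h[i])) for i in range(len(h)) if h[i]])
```

```text
[471.74785665 -67.03626358  76.77767943] [-1.79866853e+02  1.05047540e-02  8.57487902e+01] [-4.97337336 -1.6230272   4.56033472] [-9.45406275e+00  1.64371414e+01  1.12259494e+02 -2.88214301e-02
  5.14350138e+01 -5.18484750e+00]
66 [(-180, 30), (-175, 36), (-170, 14), (-150, 1), (-140, 1), (-130, 1), (-50, 1), (-40, 1), (-10, 11), (-5, 10), (0, 3), (5, 2), (10, 4), (15, 3), (20, 1), (25, 1), (30, 2), (35, 1), (55, 2), (60, 3), (65, 2), (70, 2), (75, 6), (80, 5), (90, 2), (95, 3), (100, 1), (115, 3), (120, 1), (125, 2), (130, 2), (135, 1), (145, 1), (150, 1), (155, 1), (160, 1), (165, 1), (170, 1), (185, 2), (190, 1), (195, 2), (205, 1), (210, 1), (215, 1), (220, 2), (230, 2), (235, 1), (240, 1), (245, 1)]
76.5 [(-10, 15), (-5, 29), (0, 25), (5, 26), (10, 28), (15, 25), (20, 29), (25, 22), (30, 34), (35, 25), (40, 28), (45, 33), (50, 23), (55, 23), (60, 25), (65, 27), (70, 23), (75, 26), (80, 23), (85, 28), (90, 25), (95, 27), (100, 26), (105, 32), (110, 19), (115, 28), (120, 21), (125, 24), (130, 25), (135, 26), (140, 19), (145, 28), (150, 20), (155, 16), (160, 11), (165, 14), (170, 12), (175, 14), (180, 16), (185, 9), (190, 14), (195, 18), (200, 18), (205, 13), (210, 23), (215, 17), (220, 26), (225, 24), (230, 23), (235, 23), (240, 20), (245, 25)]
```

Call:
{"op": "servo_tool", "data": {"steps": [[255,[8,0,0],[0,0,0]],[255,[8,0,0],[0,0,0]],[255,[7,0,0],[0,0,0]],[255,[4,0,0],[0,0,0]],[255,[2,0,0],[0,0,0]],[255,[2,0,0],[0,0,0]],[255,[1,0,0],[0,0,0]],[255,[1,0,0],[0,0,0]],[255,[1,0,0],[0,0,0]],[255,[0,0,0],[0,0,0]]]}}

```text
time_s: 11.3
ee_pos: [474.1, -34.1, 76.8]
ee_rot: [-179.8, -0.0, 85.7]
force: [-5.3, -1.0, 5.5]
gripper_width: 25.2
gripper_force: 25.0
```

Call:
{"op": "servo_tool", "data": {"steps": [[255,[1,0,0],[0,0,0]],[255,[1,0,0],[0,0,0]],[255,[1,0,0],[0,0,0]],[255,[1,0,0],[0,0,0]],[255,[1,0,0],[0,0,0]],[255,[1,0,0],[0,0,0]],[255,[0,0,0],[0,0,0]],[255,[0,0,0],[0,0,0]],[255,[0,0,0],[0,0,0]],[255,[0,0,0],[0,0,0]]]}}

```text
time_s: 12.3
ee_pos: [474.6, -28.1, 76.8]
ee_rot: [-179.8, -0.0, 85.7]
force: [-6.0, -1.4, 5.3]
gripper_width: 25.1
gripper_force: 25.0
```

Call:
{"op": "servo_tool", "data": {"steps": [[255,[1.5,0,0],[0,0,0]],[255,[1.5,0,0],[0,0,0]],[255,[1.5,0,0],[0,0,0]],[255,[1.5,0,0],[0,0,0]],[255,[1,0,0],[0,0,0]],[255,[1,0,0],[0,0,0]],[255,[0,0,0],[0,0,0]],[255,[0,0,0],[0,0,0]],[255,[0,0,0],[0,0,0]],[255,[0,0,0],[0,0,0]]]}}

```text
time_s: 13.3
ee_pos: [474.6, -27.7, 76.7]
ee_rot: [-179.8, 0.8, 86.1]
force: [-7.1, -29.2, 4.9]
gripper_width: 25.5
gripper_force: 25.0
```

Call:
{"op": "servo_tool", "data": {"steps": [[255,[-7,0,0],[0,0,0]],[0,[0,0,0],[0,0,0]],[0,[0,0,0],[0,0,0]],[0,[0,0,0],[0,0,0]],[0,[0,0,-25],[0,0,0]],[0,[0,0,-40],[0,0,0]],[0,[-30,0,-40],[0,0,0]],[0,[-45,0,-20],[0,0,0]],[0,[-45,0,0],[0,0,0]],[0,[-45,0,0],[0,0,0]]]}}

```text
time_s: 14.3
ee_pos: [464.7, -193.0, 203.1]
ee_rot: [179.8, 0.1, 85.8]
force: [1.3, 0.7, -0.5]
gripper_width: 90.7
gripper_force: 0.0
```

Call:
{"op": "servo_tool", "data": {"steps": [[0,[-40,0,0],[0,0,0]],[0,[-35,0,0],[0,0,0]],[0,[-20,0,0],[0,0,0]],[0,[0,0,0],[0,0,0]],[90,[0,0,0],[0,0,0]],[90,[0,0,0],[0,0,0]],[90,[0,0,0],[0,0,0]],[90,[0,0,0],[0,0,0]],[90,[0,0,0],[0,0,0]],[90,[0,0,0],[0,0,0]]]}}

```text
time_s: 15.3
ee_pos: [456.6, -286.1, 202.0]
ee_rot: [180.0, 0.0, 85.7]
force: [0.3, -0.5, 0.9]
gripper_width: 58.9
gripper_force: 0.0
```

Run:
```python
from h import *
p=grab("wrist"); cv2.imwrite("pics/w5.png",cv2.cvtColor(p["color"],cv2.COLOR_RGB2BGR))
s=p["_s"];print(s["ee_pos"],s["ee_rot"],s["gripper_width"],s["force"],s["qpos"])
e,R=pose(s)
v,u=np.nonzero(p["z_map"]>0); a=pts(p,np.c_[u,v]); 
C=np.array([459,-237.2]); yaw=np.radians(-4.3); ux=np.array([np.cos(yaw),np.sin(yaw)]); uy=np.array([-np.sin(yaw),np.cos(yaw)])
X=(a[:,:2]-C)@ux; Y=(a[:,:2]-C)@uy; Z=a[:,2]
m=(Z>76.5)&(Z<83)&(abs(X)<60)&(Y>0); print('lid edge Y',np.percentile(Y[m],[0,1,2]) if m.any() else None)
m=(Z>66)&(Z<76)&(abs(X)<60)&(Y<-120); print('end wall Y',np.percentile(Y[m],[2,98]) if m.any() else None)
m=(Z>84)&(Z<125)&(abs(X)<30)&(Y>150); print('knob',m.sum(),np.median(np.c_[X,Y][m],0) if m.any() else None)
m=(Z>25)&(Z<48)&(abs(X)<70)&(abs(Y)<145)
print('pin',m.sum())
for y0 in range(-140,60,20):
    q=m&(Y>y0)&(Y<y0+20)
    if q.sum()>5: print(y0,q.sum(),np.percentile(X[q],[3,50,97]).round(1),Z[q].max().round(1), X[q][Z[q]>np.percentile(Z[q],80)].mean().round(1))
for t in("pin","pin_end_free"):
    for q in look_for(p,t)[:1]: w=pts(p,q["at"])[0]; print(t,q["at"],q["confidence"],w.round(1),((w[:2]-C)@ux).round(1),((w[:2]-C)@uy).round(1))
f=(abs((a-e)@R)[:,1]<60)&(((a-e)@R)[:,2]<10)&(abs(((a-e)@R)[:,0])<30)&(((a-e)@R)[:,2]>-50); print('tip',((a-e)@R)[f][:,2].max() if f.any() else None)
```

```text
[ 456.64014659 -286.06298817  201.9530798 ] [1.79988288e+02 7.30579453e-03 8.57302086e+01] 58.884798987848114 [ 0.32679908 -0.45290906  0.90233071] [-3.32875949e+01  1.49312185e+01  9.40412265e+01 -7.47944213e-04
  7.10137690e+01 -2.90175609e+01]
lid edge Y [47.48881269 48.47566605 49.26052997]
end wall Y [-154.65457574 -150.40872926]
knob 0 None
pin 3235
-140 127 [-26.  -17.8  -8.9] 33.7 -18.2
-120 208 [-25.6 -16.4  -7.7] 34.0 -17.1
-100 170 [-24.  -16.   -7.4] 38.2 -14.5
-80 383 [-29.2 -14.2   0.4] 40.5 -14.8
-60 395 [-27.9 -12.8   0.5] 40.5 -13.6
-40 419 [-27.8 -11.5   2.9] 40.9 -12.6
-20 431 [-26.1 -11.2   4.1] 40.8 -10.8
0 439 [-24.6  -9.9   5.3] 40.6 -10.1
20 453 [-24.5  -8.7   6.4] 40.3 -9.2
40 210 [-21.9  -7.5   7.6] 40.6 -8.0
pin [243.1, 150.1] 0.87 [ 444.9 -259.7   39.1] -12.4 -23.5
pin_end_free [246.6, 149.3] 0.59 [ 449.1 -259.2   38.4] -8.3 -22.7
tip -13.55796207993452
```

View pics/w5.png

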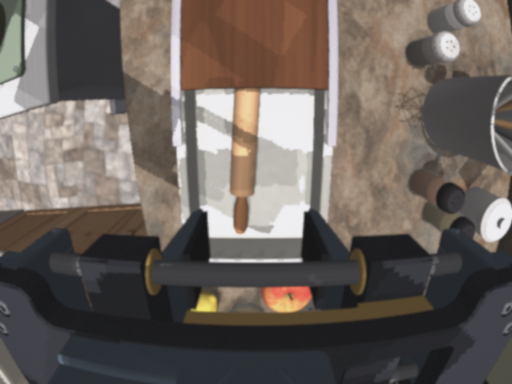

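The lid's edge is at box y ≈ 49 mm, so it is at its stop. The uncovered pin runs from pixel (246, 90) to (241, 232), and its axis height of 24 mm matches. I'm grasping it at box y = -55.

Call:
{"op": "servo_tool", "data": {"steps": [[90,[-6,-15,15],[0,0,0]],[90,[0,0,33],[0,0,0.056]],[90,[0,0,35],[0,0,0]],[90,[0,0,35],[0,0,0]],[90,[0,0,30],[0,0,0]],[90,[0,0,22],[0,0,0]],[90,[0,0,14],[0,0,0]],[90,[0,0,10],[0,0,0]],[90,[0,0,4],[0,0,0]],[90,[0,0,0],[0,0,0]]], "squeeze": 50}}

```text
time_s: 16.45
ee_pos: [441.2, -291.3, 3.8]
ee_rot: [-180.0, -0.0, 82.5]
force: [0.0, -0.1, 0.6]
gripper_width: 58.8
gripper_force: 0.0
```

Call:
{"op": "servo_tool", "data": {"steps": [[90,[0,0,4],[0,0,0]],[255,[0,0,0],[0,0,0]],[255,[0,0,0],[0,0,0]],[255,[0,0,0],[0,0,0]],[255,[0,0,0],[0,0,0]],[255,[0,0,0],[0,0,0]],[255,[0,0,0],[0,0,0]],[255,[0,0,0],[0,0,0]],[255,[0,0,0],[0,0,0]],[255,[0,0,0],[0,0,0]]]}}

```text
time_s: 17.45
ee_pos: [441.1, -291.3, 0.1]
ee_rot: [180.0, 0.0, 82.5]
force: [-1.2, 1.0, 5.0]
gripper_width: 31.0
gripper_force: 50.0
```

```bash
cat > plan.py <<'E'
import numpy as np
# pin plane coords: s along box y, z. pin grip at coordinate -g from mid; tilt th about path
def check(y,z,th,zo=-25.0):
    """y,z: pin mid. returns clearances (mm)"""
    c,s=np.cos(th),np.sin(th); P=lambda t,r:(y+t*c+r*s, z-t*s+r*c)  # t toward lid end, r up
    def prof(t): t=abs(t); return 16 if t<=85 else 10
    def d(q):  # distance of point q outside pin (neg inside)
        dy,dz=q[0]-y,q[1]-z; t=dy*c-dz*s; r=dy*s+dz*c
        best=1e9
        for L,R in((85,16),(140,10)):
            best=min(best,np.hypot(max(abs(t)-L,0),max(abs(r)-R,0)) if (abs(t)>L or abs(r)>R) else -1)
        return best
    lid=min(d((yy,72)) for yy in np.linspace(50,150,60))
    end=min(d((yy,72)) for yy in(-150,-155,-160)); end=min(end,min(d((-150,zz)) for zz in range(8,72,4)))
    rear=150-max(P(140,r)[0] for r in(-10,10))
    floor=min(P(t,-R)[1] for t,R in((140,10),(85,16),(-85,16),(-140,10)))-8
    return np.round([lid,end,rear,floor],1)
E
python3 - <<'E'
from plan import *
y,z,th=0,24,0
# candidate: sequence of (mid y, mid z, th deg)
for q in [(0,24,0),(-3,35,4),(-6,46,8),(-10,54,11),(-20,62,14),(-35,72,17),(-50,84,21),(-65,95,25),(-80,106,29),(-95,118,32),(-115,132,32),(-140,148,32),(-165,164,32),(-190,180,32),(-190,220,32)]:
    print(q,check(q[0],q[1],np.radians(q[2])))
E
python3 - <<'E'
from h import *
s=state(); print(s["ee_pos"],s["ee_rot"],s["force"],s["gripper_width"],s["gripper_force"],s["qpos"])
E
```

```text
(0, 24, 0) [32. 10. 10.  0.]
(-3, 35, 4) [24.6  6.7 12.6  5.1]
(-6, 46, 8) [17.5  4.  16.   8.6]
(-10, 54, 11) [13.1  0.9 20.7  9.5]
(-20, 62, 14) [10.6 11.7 31.7 10.4]
(-35, 72, 17) [ 8.9 23.6 48.2 13.5]
(-50, 84, 21) [14.6 31.3 65.7 16.5]
(-65, 95, 25) [17.8 40.8 83.9 18.8]
(-80, 106, 29) [ 23.3  47.7 102.7  21.4]
(-95, 118, 32) [ 28.8  52.2 121.   27.3]
(-115, 132, 32) [ 41.4  53.4 141.   41.3]
(-140, 148, 32) [ 66.8  53.8 166.   57.3]
(-165, 164, 32) [ 94.7  54.1 191.   73.3]
(-190, 180, 32) [123.4  54.7 216.   89.3]
(-190, 220, 32) [142.   92.5 216.  129.3]
[ 4.41112399e+02 -2.91298610e+02  7.33256864e-02] [1.79996315e+02 1.19638481e-02 8.25002318e+01] [-1.21974017  0.97001374  5.01355182] 30.98146338028787 50.00122010707855 [-3.46803022e+01  2.61421319e+01  1.10549722e+02 -1.30642886e-02
  4.32994037e+01 -2.71710272e+01]
```

Run:
```python
from plan import *
W=[(0,24,0),(0,28,1),(0,32,2.5),(0,37,4.5),(-1,42,6.5),(-3,47,8.5),(-7,52,10.5),(-13,57,12.5),(-20,62,14),(-27,67,15.5),(-34,71.5,17), (-43,79,19.5),(-52,86,22),(-61,93,24.5),(-70,99.5,27),(-79,106,29),(-88,112.5,31),(-97,119,32),(-106,126,32),(-113,131,32),(-118,135,32)]
ax=lambda t:(np.array([np.cos(t),-np.sin(t)]),np.array([-np.sin(t),-np.cos(t)]))
T=[]
for y,z,d in W:
    tx,tz=ax(np.radians(d)); T.append(np.array([y,z])-55*tx+24*tz)
for i in range(1,len(W)):
    tx,tz=ax(np.radians(W[i-1][2])); d=T[i]-T[i-1]; print(i,(d@tx).round(1),(d@tz).round(1),-np.radians(W[i][2]-W[i-1][2]).round(3),check(W[i][0],W[i][1],np.radians(W[i][2])))
```

```text
1 -0.4 -5.0 -0.017 [28.9  9.9  9.8  2.5]
2 -0.7 -5.4 -0.026 [26.1  9.7  9.7  4.3]
3 -1.0 -6.9 -0.035 [22.8  9.8  9.6  6.4]
4 -2.2 -6.8 -0.035 [19.6  8.8 10.8  8.2]
5 -3.4 -6.7 -0.035 [16.6  7.3 13.1  8.4]
6 -5.5 -6.3 -0.035 [14.1  3.5 17.5  8.7]
7 -7.6 -5.8 -0.035 [12.3  5.  24.2  8.9]
8 -8.5 -4.8 -0.026 [10.6 11.7 31.7 10.4]
9 -8.6 -4.6 -0.026 [ 9.4 18.1 39.4 12. ]
10 -8.6 -3.9 -0.026 [ 9.  23.4 47.2 13. ]
11 -11.8 -7.0 -0.044 [ 9.8 29.6 57.7 14.8]
12 -11.8 -6.0 -0.044 [15.2 33.7 68.4 16.3]
13 -12.0 -5.5 -0.044 [16.9 40.  79.5 17.8]
14 -11.9 -4.6 -0.044 [20.  44.8 90.7 19. ]
15 -11.8 -3.6 -0.035 [ 22.8  48.2 101.7  21.4]
16 -11.8 -3.3 -0.035 [ 26.4  50.6 112.8  23.8]
17 -11.5 -1.9 -0.017 [ 29.6  51.9 123.   28.3]
18 -11.3 -1.2 -0.0 [ 34.1  53.1 132.   35.3]
19 -8.6 -0.5 -0.0 [ 39.5  53.6 139.   40.3]
20 -6.4 -0.7 -0.0 [ 44.1  54.4 144.   44.3]
```

Call:
{"op": "servo_tool", "data": {"steps": [[255,[-0.4,0,-5],[0,-0.017,0]],[255,[-0.7,0,-5.4],[0,-0.026,0]],[255,[-1,0,-6.9],[0,-0.035,0]],[255,[-2.2,0,-6.8],[0,-0.035,0]],[255,[-3.4,0,-6.7],[0,-0.035,0]],[255,[-5.5,0,-6.3],[0,-0.035,0]],[255,[-7.6,0,-5.8],[0,-0.035,0]],[255,[-8.5,0,-4.8],[0,-0.026,0]],[255,[-8.6,0,-4.6],[0,-0.026,0]],[255,[-8.6,0,-3.9],[0,-0.026,0]]]}}

```text
time_s: 18.45
ee_pos: [436.0, -329.4, 64.4]
ee_rot: [-180.0, 17.0, 82.5]
force: [0.0, -1.4, -3.0]
gripper_width: 30.6
gripper_force: 50.0
```

Run:
```python
from h import *
p=grab("wrist"); cv2.imwrite("pics/w6.png",cv2.cvtColor(p["color"],cv2.COLOR_RGB2BGR))
s=p["_s"];print(s["ee_pos"],s["ee_rot"],s["gripper_width"],s["force"],s["torque"],s["qpos"])
e,R=pose(s); v,u=np.nonzero(p["z_map"]>0); a=pts(p,np.c_[u,v]); t=(a-e)@R
m=(abs(t[:,1])<4)&(t[:,2]>-60)&(t[:,2]<20)&(t[:,0]>20)
for x0 in range(20,200,15):
    q=m&(t[:,0]>x0)&(t[:,0]<x0+15)
    if q.sum(): print(x0,q.sum(),np.median(t[q][:,1:],0).round(1))
```

```text
[ 435.97082308 -329.39005682   64.3542683 ] [-179.98890321   17.02240751   82.50865762] 30.60542183943627 [ 0.0037386  -1.43932954 -2.96895462] [ 0.12923293 -0.14705909 -0.05114012] [-28.1659299   20.53420708 110.88116171 -22.89146038  44.77263475
  -4.84759409]
20 425 [ -0.2 -38.6]
35 457 [ -0.2 -38.6]
50 469 [ -0.2 -38.6]
65 491 [ -0.2 -38.5]
80 479 [ -0.2 -38.5]
95 475 [ -0.1 -38.5]
110 450 [  0.3 -38.4]
125 269 [ -0.1 -38.2]
```

View pics/w6.png

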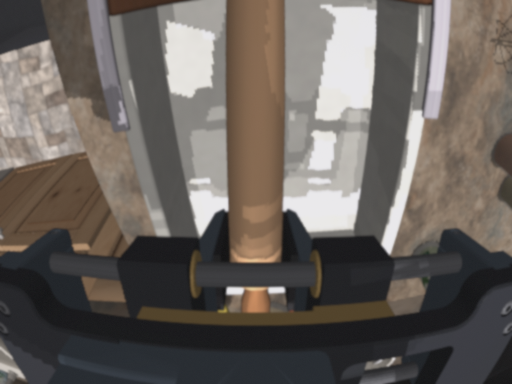

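The pin fills the centre column (pixels 228-285), held square in the gripper and clear under the lid's edge. I'll continue drawing it out.

Call:
{"op": "servo_tool", "data": {"steps": [[255,[-11.8,0,-7],[0,-0.044,0]],[255,[-11.8,0,-6],[0,-0.044,0]],[255,[-12,0,-5.5],[0,-0.044,0]],[255,[-11.9,0,-4.6],[0,-0.044,0]],[255,[-11.8,0,-3.6],[0,-0.035,0]],[255,[-11.8,0,-3.3],[0,-0.035,0]],[255,[-11.5,0,-1.9],[0,-0.017,0]],[255,[-11.3,0,-1.2],[0,0,0]],[255,[-8.6,0,-0.5],[0,0,0]],[255,[-6.4,0,-0.7],[0,0,0]]]}}

```text
time_s: 19.5
ee_pos: [425.0, -413.2, 143.9]
ee_rot: [180.0, 32.0, 82.5]
force: [-0.9, -0.3, -2.2]
gripper_width: 31.2
gripper_force: 50.0
```

Call:
{"op": "servo_tool", "data": {"steps": [[255,[-4.2,0,-6.8],[0,0,0]],[255,[-7.4,0,-11.9],[0,0,0]],[255,[-8.5,0,-13.6],[0,0,0]],[255,[-9.5,0,-15.3],[0,0,0]],[255,[-9.5,0,-15.3],[0,0,0]],[255,[-9.5,0,-15.3],[0,0,0]],[255,[-8.5,0,-13.6],[0,0,0]],[255,[-7.4,0,-11.9],[0,0,0]],[255,[-5.3,0,-8.5],[0,0,0]],[255,[-4.2,0,-6.8],[0,0,0]]]}}

```text
time_s: 20.5
ee_pos: [425.2, -412.1, 284.8]
ee_rot: [180.0, 32.0, 82.5]
force: [0.0, 0.9, -2.3]
gripper_width: 31.2
gripper_force: 50.0
```

Call:
{"op": "servo_tool", "data": {"steps": [[255,[0,0,0],[0,0,0]],[255,[0,0,0],[0,0,0]],[255,[0,0,0],[0,0,0]],[255,[0,0,0],[0,0,0]],[255,[0,0,0],[0,0,0]],[255,[0,0,0],[0,0,0]],[255,[0,0,0],[0,0,0]],[255,[0,0,0],[0,0,0]],[255,[0,0,0],[0,0,0]],[255,[0,0,0],[0,0,0]]]}}

```text
time_s: 21.5
ee_pos: [425.2, -412.3, 283.8]
ee_rot: [180.0, 32.0, 82.5]
force: [-0.7, -0.1, -2.2]
gripper_width: 31.1
gripper_force: 50.0
```

Run:
```python
from h import *
p=grab("scene"); s=p["_s"];print(s["ee_pos"],s["ee_rot"],s["gripper_width"],s["force"],s["gripper_force"],abs(s["qvel"]).max())
cv2.imwrite("pics/s7.png",cv2.resize(cv2.cvtColor(p["color"],cv2.COLOR_RGB2BGR)[60:300,150:470],None,fx=2.4,fy=2.4))
e,R=pose(s)
for t in(140,-140): print((e+R@np.array([55+t,0,-23])).round())
o=outline_of(p,"pin")
if o: c=cloud(p,o[0]["pixels"]); print(o[0]["confidence"],np.percentile(c,[1,50,99],axis=0).round())
a=cloud(p,np.ones((384,512),bool)); yaw=np.radians(-4.3); d=a[:,:2]-[459,-237.2]; X=d@[np.cos(yaw),np.sin(yaw)];Y=d@[-np.sin(yaw),np.cos(yaw)]
m=(abs(X)<60)&(a[:,2]>77)&(a[:,2]<83)&(Y>-100); print('lid edge',np.percentile(Y[m],[1,3]))
```

```text
[ 425.1920036  -412.28693876  283.77077217] [179.99541733  32.0330566   82.49473255] 31.12219674153971 [-0.65693459 -0.13728264 -2.15790699] 49.99924063682556 0.16347323217528562
[ 448. -236.  200.]
[ 417. -472.  348.]
0.93 [[ 408. -467.  117.]
 [ 423. -341.  268.]
 [ 925. -241.  348.]]
lid edge [49.45464753 54.99499252]
```

View pics/s7.png

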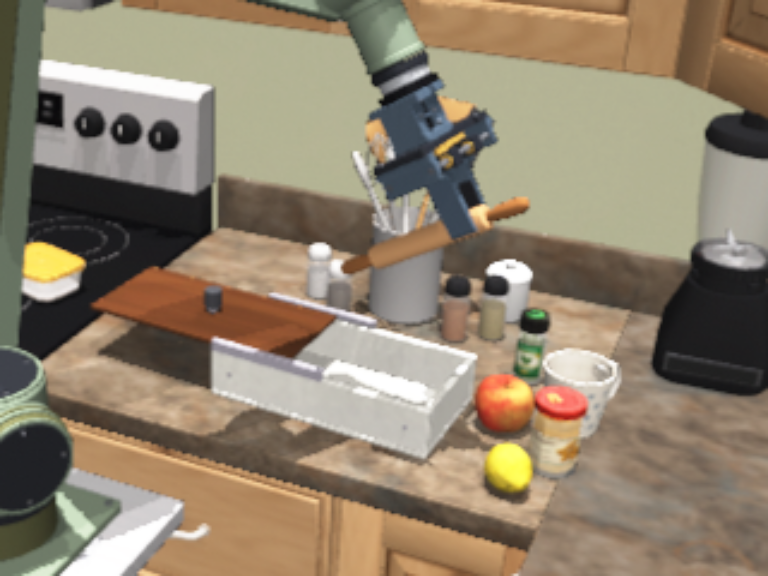

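The pin hangs free from (345, 265) to (525, 205), with its lowest point near z ≈ 190 mm. The lid is open at its stop, and nothing else has moved.

```bash
python3 -c "
from workcell import ticket
print(ticket.job_done())"
```

```text
the job is handed in; nothing more can be done
None
```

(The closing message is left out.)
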